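Put three mixed-up modules into their own test cradles

TASK

The three modules on the test bench sit in each other's cradles. Park one on the empty rubber mat while you swap them round, so that in the end the circuit breaker sits in the cradle with the three copper tongues, the green board in the one with the brass pins and the panel meter in the one with the round drum, each upright, centred on the dark inset and with its long side along the inset's long side (either way round). Keep the modules upright, set them down without dropping them, never on the bare bench, and leave the tweezers, screwdriver and multimeter where they lie.

Things in the scene. Friction and masses are not known exactly. Their poses are not given: they have to be found in the camera images.
- breaker: three-pole circuit breaker, off-white with a small orange toggle bar on top; 80 mm long (x), 54 mm wide (y); 46 mm high at its ends, its middle 46 mm of length stands 62 mm high, toggle to 72 mm; side faces flat, about 0.3 kg. Origin: centre of the underside; x along the long side, z up. Starts in a cradle not its own.
- board: low green circuit-board module with two rows of green screw terminals along its long sides and small blue parts between; 86 mm long (x), 52 mm wide (y); base 16 mm high, terminal rows (70 mm long, flush with the sides) 30 mm high; about 0.12 kg. Origin: centre of the underside; x along the long side, z up. Starts in a cradle not its own.
- meter: black panel meter standing face up, with a dark display window and three grey keys on top; 90 mm long (x), the face 96 mm; 46 mm wide (y), 62 mm high; side faces flat, about 0.25 kg. Origin: centre of the underside; x along the long side, z up. Starts in a cradle not its own.
- tongue_cradle: the breaker's test cradle: fixed, rimless aluminium plate, 10 mm thick (x -60..95, y -50..50 mm), dark flush inset 104 (x) x 62 mm where a module sits. Origin on the bench under the inset's centre; x towards the contact head, z up. Head: grey bar at x 69..95 mm, y -40..40 mm, 22 mm above the bench, with three broad upright copper tongues (14 mm wide, to 44 mm above the bench).
- pin_cradle: the board's test cradle: fixed, rimless aluminium plate, 10 mm thick (x -60..95, y -50..50 mm), dark flush inset 104 (x) x 62 mm where a module sits. Origin on the bench under the inset's centre; x towards the contact head, z up. Head: grey bar at x 69..95 mm, y -40..40 mm, 22 mm above the bench, with two rows of seven thin upright brass pins (to 40 mm above the bench).
- drum_cradle: the meter's test cradle: fixed, rimless aluminium plate, 10 mm thick (x -60..95, y -50..50 mm), dark flush inset 104 (x) x 62 mm where a module sits. Origin on the bench under the inset's centre; x towards the contact head, z up. Head: grey bar at x 69..95 mm, y -40..40 mm, 22 mm above the bench, with one round black drum 38 mm across (to 42 mm above the bench).
- mat: the spare parking place: plain dark rubber mat 150 (x) x 110 (y) mm, 6 mm thick, fixed, empty at the start. Origin on the bench under its centre.
- tweezers: bystander: loose steel tweezers lying on the bench between two of the stations, about 125 x 10 mm, 8 mm high. Origin: near the middle, on the bench; x along its length.
- screwdriver: bystander: loose small screwdriver with a black handle lying between two of the stations, 130 x 13 mm, 13 mm high. Origin: near the middle, on the bench; x along its length.
- multimeter: bystander: loose grey hand multimeter with a round dial, lying beyond the stations, 170 (x) x 82 x 45 mm. Origin: centre of the underside.
Mind the look-alikes: they are no part of the job. What is meant by the mat is not pink, and is the smaller of those in its own colour. Leave any pink or purple look-alike of the meter alone.

How it is judged:
By the outcome, as a careful person would: the job done as asked, in the order asked, and still so for the second after the job is handed in, with the robot touching nothing.
It also fails if it takes over 128 s, if anything falls off the work surface, if the arm or the gripper's body presses on something with over 40 N, if the wrist force passes 120 N, or if a joint passes its speed limit or range.

ROBOT

A 7-joint arm with a two-finger parallel gripper is mounted at the origin on the work surface. World frame = base frame: x ahead of the robot, y to its left, z up, the work surface at z = 0. Lengths are in m, angles in rad, forces in N, time in s.
With the tool pointing down it reaches from about 0.4 to 0.85 m from the base axis. Payload 10.4 kg.
Tool frame: the origin (TCP) lies midway between the tips of the shut fingers; the grasp point (between the pads) lies 19 mm behind it; z points along the fingers, y is the line along which they close (so a half turn about z gives the same grasp; the last joint's range is limited). The gripper opens to 87 mm and grips with 3 to 60 N. Pads are 19 mm wide; open, the fingers measure 117 mm over their backs; the gripper's body (75 mm by 190 mm) begins 51 mm behind the grasp point.
Start: joints at [1.196, 0.332, -0.065, 1.46, 0.022, 1.35, -0.088], TCP at [0.215, -0.587, 0.223] pointing down, gripper open.
Joint ranges: [-2.6, 2.6], [-0.5, 2.12], [-1.47, 1.34], [0.16, 2.42], [-1.27, 4.41], [0.06, 2.06], [-2.6, 2.6]. Speed limits (rad/s): [2.22, 2.22, 2.79, 2.79, 3.14, 3.14, 3.14].

INTERFACE

Orientations are given as a unit quaternion [x, y, z, w].
In Python, from bench import r gives the robot as it stands.
- The arm moves only by the tool carry_out, never from a script. Its argument "steps" is a list that holds one entry, the list of rows, each a list of 6 numbers: the shift along the tool's x, y, z in cm, then the turn, a rotation vector about the tool's x, y, z in rad. In form: [[[dx, dy, dz, wx, wy, wz], ...]]. A call has 1 to 20 rows; each row is the pose to reach, as a shift and turn from the pose commanded when the call began, along the tool's axes at that moment; what a row does not reach only later rows make up. A row lasts 1/12 s, in which the tool goes at most 41.7 mm and 7.16 degrees, less where a joint would pass 70% of its speed; a pose out of reach is approached as far as the arm can. A call with a gripper value outside its range is refused whole. "hand" is the closure, from -1 (fully open) to 1 (shut), set as the call begins (left out, the last holds). The fingers move at their own pace and stop on an object; "squeeze" is the grip in N (left out, the last holds). Time passes only in rows, so rows that repeat a pose let the fingers close. It gives the time, the measured TCP pose, the force, the opening and the grip force at its end, in the units of the state.
- r.read_state(): the state, without advancing time (a new reading comes with each control period).
- r.camera(name): name is "scene" or "top" or "wrist"; returns the picture (384x512x3 uint8, red, green, blue); there is no depth.
- r.camera_params(name): a dict with "fx", "fy", "cx", "cy" (pixels), "view" (4x4, takes a point from world to camera coordinates). Camera axes: x right, y up, looking along -z (the intrinsics and any distortion apply to the point x, -y, -z); pixel columns grow to the right and rows downward; lengths in m; the calibration is good to about 2 mm. A picture is of the moment at which its call begins: read the wrist's pose just before it. camera_params takes no time and is no camera call; for the wrist camera it gives the pose at the moment of the call.
- r.close_job(): hands the job in; it is judged then, once.
The state is a dict: "time": time; "joint_positions": joint angles; "joint_vel": joint speeds; "joint_torque": joint torques, N m; "ee_pos": TCP position; "eef_rot": TCP orientation; "ft_force": force on the tool from outside, world axes, zero at the start; "torque": the same for the moment, N m; "width": finger opening in m; "grip_force": force on a finger pad.
Only numpy, scipy, OpenCV 4.12 (cv2) and the standard library are available. Lean on these libraries where they do the work, as an engineer would, in place of code of your own. Each camera call takes 0.05 s, during which the arm holds its last target. There are 200 camera calls.

## Working session

There is one attempt and no reset: what is moved stays moved. The work goes in short steps, Python scripts to look and compute and a tool call to move; the robot and the scene stay as the last step left them, time stands still between calls to the robot, and variables do not carry over. Pictures are saved under pics/ and viewed, at most 14 in all, crops included, and the job is handed in when it is done.

Besides the shell and the picture viewer there is one more tool, called after "Emit:" by a JSON object that holds its "api" and its "payload", one argument or row to a line. carry_out: Moves the arm, as the interface text tells. Its arguments: {"type":"object","properties":{"steps":{"type":"array","items":{"type":"array","items":{"type":"array","items":{"type":"number"}}}},"hand":{"type":"number"},"squeeze":{"type":"number"}},"required":["steps"]}

```bash
mkdir -p pics; ls; python3 - <<'E'
from bench import r
import cv2,numpy as np
s=r.read_state();print({k:np.round(v,3).tolist() for k,v in s.items()})
for n in("top","scene"):
    p=r.camera_params(n);print(n,{k:np.round(v,3).tolist() for k,v in p.items()})
    cv2.imwrite(f"pics/{n}0.png",cv2.resize(r.camera(n)[:,:,::-1],(800,600),interpolation=cv2.INTER_CUBIC))
    np.save(f"pics/{n}0.npy",r.camera(n))
E
```

```text
pics
{'time': 0.0, 'joint_positions': [1.196, 0.333, -0.065, 1.461, 0.022, 1.35, -0.088], 'joint_vel': [-0.001, 0.0, 0.001, 0.001, -0.001, -0.001, 0.0], 'joint_torque': [-0.0, -62.325, 0.025, -38.989, -0.061, 0.04, 0.0], 'ee_pos': [0.215, -0.586, 0.222], 'eef_rot': [0.985, 0.175, -0.0, -0.001], 'ft_force': [0.087, 0.812, -0.227], 'torque': [-0.021, -0.014, 0.056], 'grip_force': 0.0, 'width': 0.087}
top {'fx': 449.052, 'fy': 449.052, 'cx': 254.019, 'cy': 202.567, 'view': [[-0.003, -1.0, 0.019, 0.053], [0.993, -0.001, 0.118, -0.511], [-0.118, 0.02, 0.993, -1.11], [0.0, 0.0, 0.0, 1.0]]}
scene {'fx': 470.439, 'fy': 470.439, 'cx': 246.59, 'cy': 191.946, 'view': [[-0.755, 0.656, 0.006, 0.356], [-0.355, -0.416, 0.837, 0.173], [0.551, 0.63, 0.547, -1.475], [0.0, 0.0, 0.0, 1.0]]}
```

View pics/top0.png

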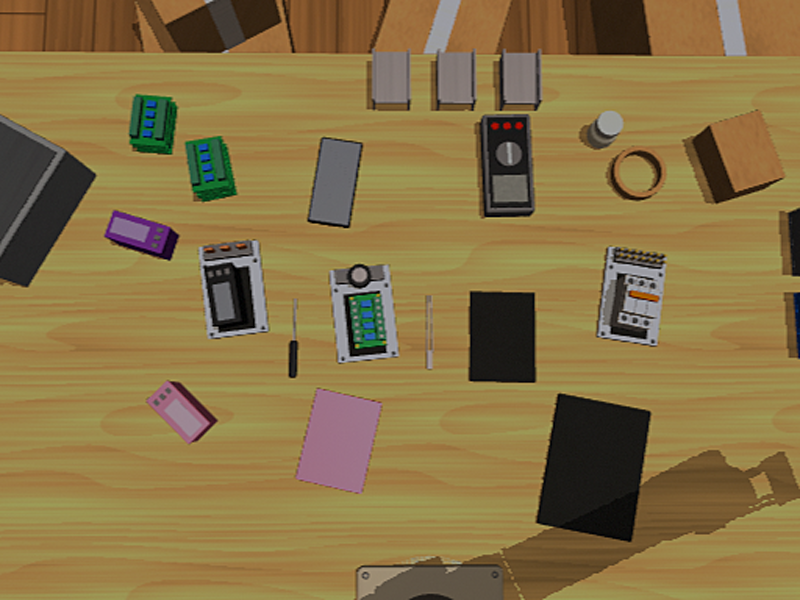

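View pics/scene0.png

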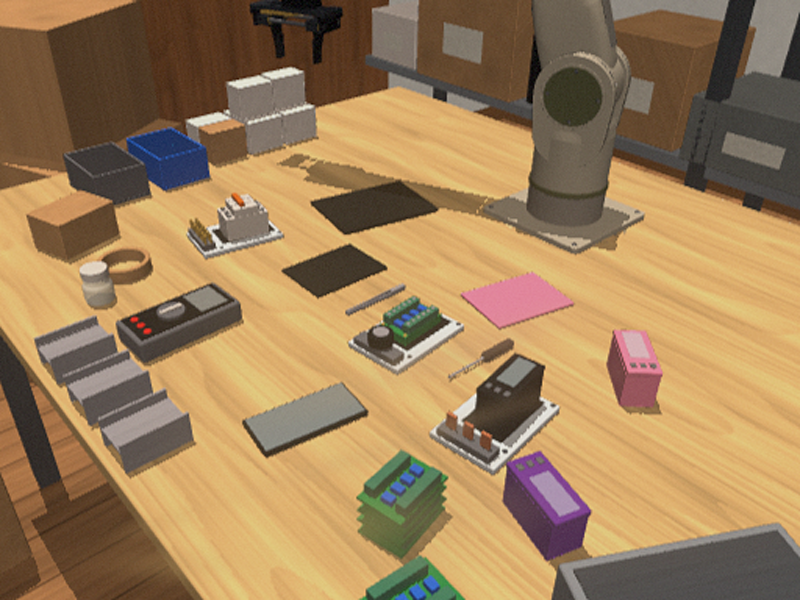

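The top view (800x600) shows:
- The tongue cradle at (234,289) holds the meter.
- The drum cradle at (364,314) holds the board.
- The pin cradle at (632,297) holds the breaker.

**Mats:** the candidates are pink (338,440), small black (502,337) and large black (594,467). The smaller black one fits, since it is not pink and measures about 110x150 mm.

**Meters:** the candidates are purple (142,235), pink (181,411) and black (225,292). The black one in the tongue cradle fits.

**Boards:** the ones at (152,124) and (210,168) are stacks on the bench. The one in the drum cradle is the right one.

```bash
cat > h.py <<'E'
import numpy as np,cv2
from scipy.spatial.transform import Rotation as R
def cast(px,p,z):
    px=np.atleast_2d(px).astype(float);V=np.array(p["view"]);C=-V[:3,:3].T@V[:3,3]
    d=np.c_[(px[:,0]-p["cx"])/p["fx"],-(px[:,1]-p["cy"])/p["fy"],-np.ones(len(px))]@V[:3,:3]
    return (C+d*((z-C[2])/d[:,2])[:,None])[:,:2]
def proj(P,p):
    V=np.array(p["view"]);c=np.atleast_2d(P)@V[:3,:3].T+V[:3,3]
    return np.c_[p["cx"]+p["fx"]*c[:,0]/-c[:,2],p["cy"]-p["fy"]*c[:,1]/-c[:,2]]
def rect(mask,p,z,at=None):
    "min-area rect (mm, long-side yaw deg) of the mask blob nearest pixel at (or largest), on plane z"
    cs=[c for c in cv2.findContours(mask.astype(np.uint8),0,1)[0] if cv2.contourArea(c)>60]
    c=min(cs,key=lambda c:np.hypot(*(c[:,0].mean(0)-at))) if at is not None else max(cs,key=cv2.contourArea)
    q=(cast(c[:,0]+0.0,p,z)*1000).astype(np.float32)
    b=cv2.boxPoints(cv2.minAreaRect(q));e=b[1]-b[0],b[2]-b[1];l=max(e,key=np.linalg.norm);l=l if l[0]>0 else -l
    return b.mean(0),sorted(np.linalg.norm(x) for x in e),np.degrees(np.arctan2(l[1],l[0]))
def move(s,xyz,yaw):
    "shift (cm, tool axes) and turn to put TCP at xyz, pointing down, tool x at yaw deg (mod 180)"
    T=R.from_quat(s["eef_rot"]);x=T.as_matrix()[:,0];cur=np.degrees(np.arctan2(x[1],x[0]))
    d=(yaw-cur+90)%180-90;G=R.from_euler("z",cur+d,degrees=True)*R.from_rotvec([np.pi,0,0])
    return np.round(T.inv().apply(np.array(xyz)-s["ee_pos"])*100,2).tolist(),np.round((T.inv()*G).as_rotvec(),3).tolist()
E
python3 - <<'E'
from h import *;from bench import r
im=np.load("pics/top0.npy");p=r.camera_params("top")
hsv=cv2.cvtColor(im,cv2.COLOR_RGB2HSV);H,S,V=cv2.split(hsv);k=1/1.5625
wood=(H>12)&(H<32)&(S>70)&(V>90)
for n,c in dict(tongue=(234,289),drum=(364,314),pin=(632,297)).items():
    x,y=(np.array(c)*k).astype(int);m=np.zeros_like(H)
    w=m.copy();w[y-42:y+42,x-30:x+30]=1;m=((~wood)&(w>0)).astype(np.uint8)
    m=cv2.morphologyEx(m,cv2.MORPH_OPEN,np.ones((3,3)));print(n,rect(m,p,.01))
    white=((S<45)&(V>120)&(w>0)).astype(np.uint8);white=cv2.morphologyEx(white,cv2.MORPH_CLOSE,np.ones((25,25)));print("  white",rect(white,p,.01))
dark=((V<60)).astype(np.uint8);print("mat",rect(dark,p,.006,np.array((502,337))*k));print("big",rect(dark,p,.006,np.array((594,467))*k))
g=((H>40)&(H<90)&(S>90)).astype(np.uint8);g=cv2.morphologyEx(g,cv2.MORPH_CLOSE,np.ones((9,9)));print("board",rect(g,p,.03,np.array((366,320))*k))
o=((H<14)&(S>150)&(V>150)).astype(np.uint8);print("toggle",[ (c[:,0].mean(0)/k,cast(c[:,0].mean(0),p,.08)) for c in cv2.findContours(o,0,1)[0] if cv2.contourArea(c)>8])
x0,y0=130,130;c=im[y0:y0+120,x0:x0+310];cv2.imwrite("pics/crop.png",cv2.resize(c[:,:,::-1],None,fx=2.58,fy=2.58,interpolation=cv2.INTER_CUBIC))
E
```

```text
tongue (array([561.20233, 322.9906 ], dtype=float32), [np.float32(100.55108), np.float32(156.7779)], np.float32(7.520452))
  white (array([561.17334, 323.05582], dtype=float32), [np.float32(100.39307), np.float32(152.99937)], np.float32(7.487771))
drum (array([522.7628 , 107.30997], dtype=float32), [np.float32(100.29081), np.float32(160.34602)], np.float32(6.104589))
  white (array([520.41583, 107.08449], dtype=float32), [np.float32(100.23931), np.float32(152.90955)], np.float32(6.1581435))
pin (array([ 549.47845, -340.09933], dtype=float32), [np.float32(103.79076), np.float32(156.30612)], np.float32(-9.484538))
  white (array([ 549.8661 , -341.18564], dtype=float32), [np.float32(99.77244), np.float32(153.11551)], np.float32(-9.071888))
mat (array([ 481.24072 , -121.442154], dtype=float32), [np.float32(108.711266), np.float32(148.4261)], np.float32(-0.29685137))
big (array([ 269.443 , -267.9274], dtype=float32), [np.float32(155.95728), np.float32(212.11435)], np.float32(-11.142776))
board (array([505.45404 , 100.762856], dtype=float32), [np.float32(52.775547), np.float32(87.35475)], np.float32(7.060046))
toggle []
```

View pics/crop.png

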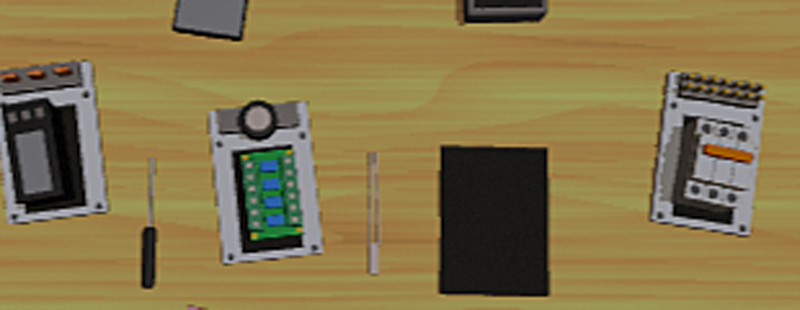

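The crop confirms it: the small black mat is at crop (495,220), the meter in the tongue cradle at (35,160), the board in the drum cradle at (270,195), and the breaker with its orange toggle in the pin cradle at (722,160). The rectangle sizes match those given, and the white plate outlines are 153x100 mm at about 2.5 mm per pixel. I'll go over the pin cradle first for a close look.

```bash
python3 - <<'E'
from h import *;from bench import r
print(move(r.read_state(),[.50,-.33,.28],-9))
E
```

```text
([35.57, -14.27, -5.78], [-0.001, 0.0, 0.509])
```

Emit:
{"api": "carry_out", "payload": {
  "steps": [
    [[2,-0.8,-0.3,0,0,0.03],[5.5,-2.2,-0.9,0,0,0.08],[9,-3.6,-1.5,0,0,0.13],[12.5,-5,-2,0,0,0.18],[16,-6.4,-2.6,0,0,0.23],[19.5,-7.8,-3.2,0,0,0.28],[23,-9.2,-3.7,0,0,0.33],[26.5,-10.6,-4.3,0,0,0.38],[30,-12,-4.9,0,0,0.43],[33,-13.2,-5.4,0,0,0.47],[35,-14,-5.7,0,0,0.5],[35.6,-14.3,-5.8,0,0,0.509],[35.6,-14.3,-5.8,0,0,0.509],[35.6,-14.3,-5.8,0,0,0.509],[35.6,-14.3,-5.8,0,0,0.509]]
  ],
  "hand": -1
}}

```text
time: 1.45
ee_pos: [0.4989, -0.3315, 0.2802]
eef_rot: [0.997, -0.079, -0.0, 0.0]
ft_force: [0.2, 0.1, 0.4]
width: 0.0875
grip_force: 0.0
```

```bash
cat >> h.py <<'E'
def shot(r,n):
    p=r.camera_params("wrist");im=r.camera("wrist");np.save(f"pics/{n}.npy",im)
    import pickle;pickle.dump(p,open(f"pics/{n}.pkl","wb"))
    cv2.imwrite(f"pics/{n}.png",im[:,:,::-1]);return im,p
E
python3 - <<'E'
from h import *;from bench import r
s=r.read_state();print(s["time"],s["ee_pos"],s["eef_rot"],s["joint_positions"])
im,p=shot(r,"w_pin");V=np.array(p["view"]);print(-V[:3,:3].T@V[:3,3],V.round(3).tolist(),p["fx"])
print(proj([[.5326,-.3384,.01]],p),move(s,[.48,.09,.28],6))
E
```

```text
1.45 [ 0.49891638 -0.33145247  0.28020482] [ 9.96837627e-01 -7.94635263e-02 -4.61627006e-04  2.84031658e-04] [ 0.69897182  0.26300037 -0.2341963   1.43325726  0.06167352  1.45305938
 -1.26463185]
[ 0.5678935  -0.3423971   0.44063184] [[-0.159, -0.987, 0.0, -0.248], [0.954, -0.154, -0.259, -0.48], [0.256, -0.041, 0.966, -0.585], [0.0, 0.0, 0.0, 1.0]] 282.2949159926532
[[257.16502495 137.16732497]] ([-8.54, -41.31, 0.0], [0.001, 0.001, -0.264])
```

View pics/w_pin.png

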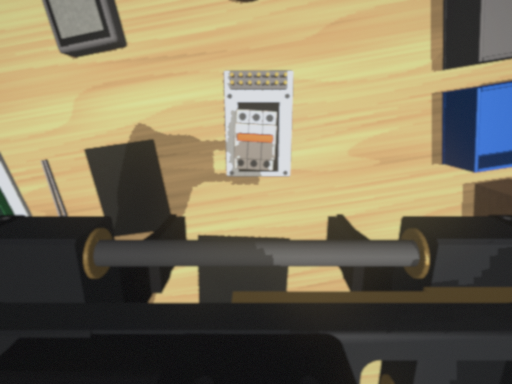

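The wrist view shows the pin plate at (225-292, 70-176) with the breaker in it, its orange toggle at about (254,138). I'll measure here, then do the same over the other stations.

```bash
cat >> h.py <<'E'
def plate(im,p,orig,yaw):
    "refined inset centre (mm) and yaw from plate outline, approx origin in m"
    H,S,V=cv2.split(cv2.cvtColor(im,cv2.COLOR_RGB2HSV));c,s=np.cos(np.radians(yaw)),np.sin(np.radians(yaw))
    q=[[orig[0]+c*a-s*b,orig[1]+s*a+c*b,.01] for a,b in((-70,-60),(110,-60),(110,60),(-70,60)) for a,b in((a/1e3,b/1e3),)]
    w=np.zeros_like(H);cv2.fillConvexPoly(w,proj(q,p).round().astype(np.int32),1)
    m=((S<60)&(V>115)&(w>0)).astype(np.uint8);m=cv2.morphologyEx(m,cv2.MORPH_CLOSE,np.ones((21,21)))
    ctr,sz,a=rect(m,p,.01);return ctr-17.5*np.array([np.cos(np.radians(a)),np.sin(np.radians(a))]),sz,a
E
python3 - <<'E'
from h import *;import pickle
im=np.load("pics/w_pin.npy");p=pickle.load(open("pics/w_pin.pkl","rb"))
print(plate(im,p,(.5326,-.3384),-9))
H,S,V=cv2.split(cv2.cvtColor(im,cv2.COLOR_RGB2HSV))
o=((H<16)&(S>140)&(V>120)).astype(np.uint8);o[:, :225]=0;o[:,292:]=0;o[176:]=0;print("toggle",rect(o,p,.082))
cv2.imwrite("pics/c1.png",cv2.resize(im[60:185,205:310,::-1],None,fx=4.5,fy=4.5,interpolation=cv2.INTER_CUBIC))
E
```

```text
(array([ 532.00134, -339.90637], dtype=float32), [np.float32(100.55101), np.float32(154.30452)], np.float32(-8.973522))
toggle (array([ 538.5775, -335.6916], dtype=float32), [np.float32(7.5719514), np.float32(41.60211)], np.float32(77.2839))
```

Emit:
{"api": "carry_out", "payload": {
  "steps": [
    [[-0.4,-2,0,0,0,-0.013],[-1.1,-5.5,0,0,0,-0.035],[-1.9,-9,0,0,0,-0.058],[-2.6,-12.5,0,0,0,-0.08],[-3.3,-16,0,0,0,-0.1],[-4,-19.5,0,0,0,-0.125],[-4.8,-23,0,0,0,-0.147],[-5.5,-26.5,0,0,0,-0.17],[-6.2,-30,0,0,0,-0.19],[-6.9,-33.5,0,0,0,-0.214],[-7.7,-37,0,0,0,-0.236],[-8.3,-40,0,0,0,-0.256],[-8.5,-41.3,0,0,0,-0.264],[-8.5,-41.3,0,0,0,-0.264],[-8.5,-41.3,0,0,0,-0.264],[-8.5,-41.3,0,0,0,-0.264]]
  ]
}}

```text
time: 2.83
ee_pos: [0.4813, 0.0892, 0.2804]
eef_rot: [0.999, 0.052, -0.0, 0.0]
ft_force: [0.5, -0.2, -0.7]
width: 0.0868
grip_force: 0.0
```

```bash
python3 - <<'E'
from h import *;from bench import r
s=r.read_state();print(s["time"],s["ee_pos"],s["joint_positions"])
im,p=shot(r,"w_drum");print(plate(im,p,(.503,.1052),6));print("tongue",plate(im,p,(.5438,.3207),7.5))
H,S,V=cv2.split(cv2.cvtColor(im,cv2.COLOR_RGB2HSV))
u=proj([[.5055,.1008,.04]],p)[0];g=((H>38)&(H<95)&(S>90)).astype(np.uint8);g=cv2.morphologyEx(g,cv2.MORPH_CLOSE,np.ones((9,9)))
for z in(.026,.04):print("board",rect(g,p,z,u))
o=((V<60)).astype(np.uint8);print("mat",rect(o,p,.006,proj([[.481,-.121,.006]],p)[0]))
x,y=u.astype(int);c=im[max(0,y-75):y+65,max(0,x-150):x+150,::-1];cv2.imwrite("pics/c2.png",cv2.resize(c,None,fx=2.6,fy=2.6,interpolation=cv2.INTER_CUBIC));print(u)
a=cv2.imread("pics/c1.png");b=cv2.imread("pics/c2.png");a=cv2.resize(a,(200,240));b=cv2.resize(b,(780,int(780*b.shape[0]/b.shape[1])))
o=np.zeros((600,800,3),np.uint8);o[:240,:200]=a;o[240:240+min(360,b.shape[0]),:780]=b[:360];cv2.imwrite("pics/m1.png",o)
E
```

```text
2.8333 [0.48130651 0.08918007 0.2803813 ] [ 0.31012932  0.03995596 -0.59708572  1.6886629   0.02335264  1.4203088
 -1.75717652]
(array([503.12683, 104.7167 ], dtype=float32), [np.float32(101.42109), np.float32(154.63272)], np.float32(5.882374))
tongue (array([543.3349, 324.7693], dtype=float32), [np.float32(114.07133), np.float32(155.09793)], np.float32(7.401827))
board (array([507.32452, 101.59152], dtype=float32), [np.float32(46.915443), np.float32(82.46699)], np.float32(5.8815823))
board (array([508.78772 , 101.424126], dtype=float32), [np.float32(45.33198), np.float32(79.68355)], np.float32(5.8818545))
mat (array([379.6845, -75.2263], dtype=float32), [np.float32(33.744255), np.float32(60.34576)], np.float32(-88.86827))
[249.87549495 145.61543333]
```

View pics/m1.png

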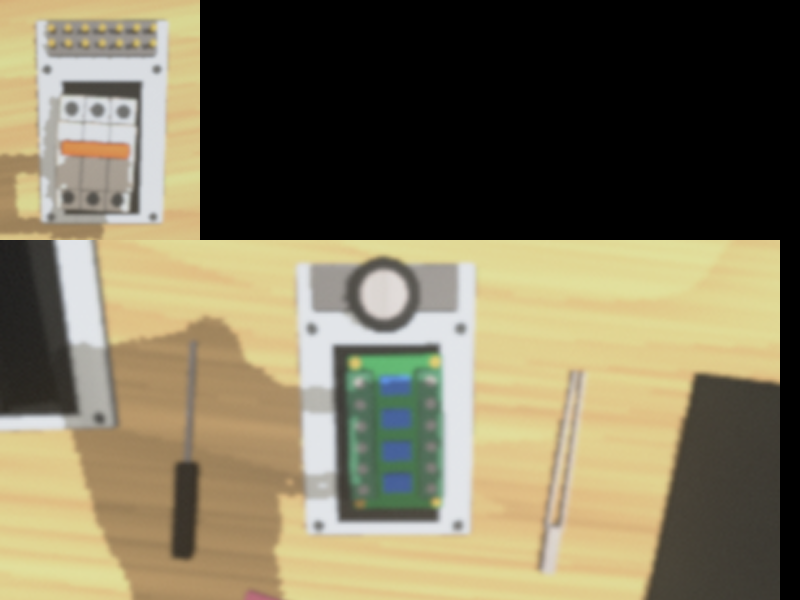

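The close view shows the breaker slightly turned in its inset, at about -12.5° against -9° for the plate. The board is near-parallel in the drum cradle at about (395,430) in the crop. I'll pick up the board.

```bash
python3 - <<'E'
from h import *;from bench import r
print(move(r.read_state(),[.5065,.1013,.014],6.4))
E
```

```text
([2.64, -0.96, 26.64], [0.001, 0.0, -0.008])
```

Emit:
{"api": "carry_out", "payload": {
  "steps": [
    [[1,-0.5,2,0,0,-0.008],[2,-0.9,5,0,0,-0.008],[2.6,-1,8.5,0,0,-0.008],[2.6,-1,12,0,0,-0.008],[2.6,-1,15.5,0,0,-0.008],[2.6,-1,18.5,0,0,-0.008],[2.6,-1,21,0,0,-0.008],[2.6,-1,23,0,0,-0.008],[2.6,-1,24.5,0,0,-0.008],[2.6,-1,25.5,0,0,-0.008],[2.6,-1,26.2,0,0,-0.008],[2.6,-1,26.6,0,0,-0.008],[2.6,-1,26.6,0,0,-0.008],[2.6,-1,26.6,0,0,-0.008]]
  ]
}}

```text
time: 4.05
ee_pos: [0.5063, 0.104, 0.0151]
eef_rot: [0.998, 0.057, 0.0, 0.0]
ft_force: [-0.1, 0.9, -0.2]
width: 0.0871
grip_force: 0.0
```

Emit:
{"api": "carry_out", "payload": {
  "steps": [
    [[0,0,0,0,0,0],[0,0,0,0,0,0],[0,0,0,0,0,0],[0,0,0,0,0,0],[0,0,0,0,0,0],[0,0,0,0,0,0],[0,0,0,0,0,0],[0,0,0,0,0,0],[0,0,0,0,0,0],[0,0,0,0,0,0]]
  ],
  "hand": 1,
  "squeeze": 20
}}

```text
time: 4.88
ee_pos: [0.5059, 0.1039, 0.0146]
eef_rot: [0.998, 0.057, 0.0, 0.0]
ft_force: [-0.1, -1.4, 2.4]
width: 0.0518
grip_force: 20.0
```

```bash
python3 - <<'E'
from h import *;from bench import r
s=r.read_state();print(s["time"],s["ee_pos"],s["width"],s["grip_force"],s["ft_force"])
print(move(s,[.481,-.1205,.014-.004+.001],0))
E
```

```text
4.8833 [0.50591657 0.1039065  0.01464108] 0.05184117213068924 19.99982382170856 [-0.14535054 -1.36130332  2.43551003]
([-5.04, 22.01, 0.37], [0.0, -0.0, 0.115])
```

Emit:
{"api": "carry_out", "payload": {
  "steps": [
    [[0,0,-0.5,0,0,0],[0,0,-1.5,0,0,0],[0,0,-3,0,0,0],[0,0,-4.8,0,0,0],[0,0,-6.5,0,0,0],[-0.2,0.7,-7.5,0,0,0.005],[-0.5,2,-8,0,0,0.01],[-0.9,4,-8,0,0,0.02],[-1.5,6.5,-8,0,0,0.034],[-2.1,9,-8,0,0,0.047],[-2.6,11.5,-8,0,0,0.06],[-3.2,14,-8,0,0,0.073],[-3.8,16.5,-8,0,0,0.086],[-4.3,18.7,-8,0,0,0.098],[-4.7,20.4,-8,0,0,0.107],[-4.9,21.5,-8,0,0,0.112],[-5,22,-8,0,0,0.115],[-5,22,-8,0,0,0.115],[-5,22,-8,0,0,0.115]]
  ]
}}

```text
time: 6.47
ee_pos: [0.4815, -0.1193, 0.0946]
eef_rot: [1.0, 0.0, 0.0, -0.0]
ft_force: [-0.0, 0.4, -0.0]
width: 0.0519
grip_force: 20.0
```

```bash
python3 - <<'E'
from h import *;from bench import r
s=r.read_state();print(s["time"],s["ee_pos"],s["width"],s["grip_force"],s["ft_force"])
print(move(s,[.481,-.1205,.011],0));im,p=shot(r,"w_mat")
H,S,V=cv2.split(cv2.cvtColor(im,cv2.COLOR_RGB2HSV));cv2.imwrite("pics/w_mat.png",im[:,:,::-1])
E
```

```text
6.4667 [ 0.48147052 -0.11928245  0.09462196] 0.051924977016988234 19.99997445847839 [-0.02913148  0.41339438 -0.01546045]
([-0.05, 0.13, 8.36], [-0.0, -0.0, 0.001])
```

View pics/w_mat.png

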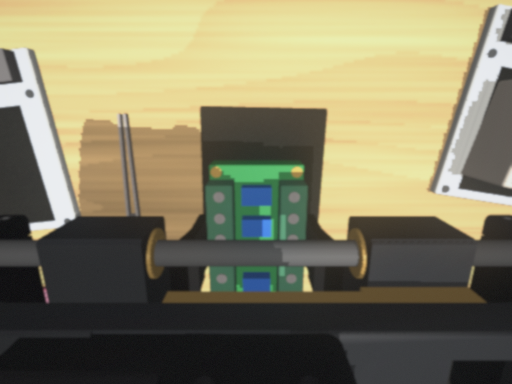

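The board is held upright above the mat, with its far edge at (210-303,165) and the mat edge at row 107. I'll set it down.

Emit:
{"api": "carry_out", "payload": {
  "steps": [
    [[0,0,1,0,0,0],[0,0.1,3,0,0,0],[0,0.1,5,0,0,0],[0,0.1,6.6,0,0,0],[0,0.1,7.6,0,0,0],[0,0.1,8.1,0,0,0],[0,0.1,8.35,0,0,0],[0,0.1,8.4,0,0,0],[0,0.1,8.4,0,0,0],[0,0.1,8.4,0,0,0]]
  ]
}}

```text
time: 7.35
ee_pos: [0.4819, -0.1212, 0.0111]
eef_rot: [1.0, 0.0, 0.001, 0.0]
ft_force: [-0.6, -0.1, -0.8]
width: 0.0517
grip_force: 20.0
```

Emit:
{"api": "carry_out", "payload": {
  "steps": [
    [[0,0,0,0,0,0],[0,0,0,0,0,0],[0,0,0,0,0,0],[0,0,0,0,0,0],[0,0,0,0,0,0],[0,0,0,0,0,0],[0,0,-2,0,0,0],[0,0,-5,0,0,0],[0,0,-8.5,0,0,0],[0,0,-12,0,0,0],[0,0,-15.5,0,0,0],[0,0,-18,0,0,0],[0,0,-19,0,0,0],[0,0,-19,0,0,0]]
  ],
  "hand": -1
}}

```text
time: 8.52
ee_pos: [0.4826, -0.1214, 0.203]
eef_rot: [1.0, -0.0, 0.002, 0.001]
ft_force: [0.6, 0.1, -0.1]
width: 0.087
grip_force: 0.0
```

```bash
python3 - <<'E'
from h import *;from bench import r
s=r.read_state();print(s["time"],s["ee_pos"],s["width"])
print(move(s,[.52,.31,.22],7.4))
E
```

```text
8.5167 [ 0.48261389 -0.12144827  0.20299872] 0.08701459729263243
([3.73, -43.14, -1.75], [0.002, -0.004, -0.129])
```

Emit:
{"api": "carry_out", "payload": {
  "steps": [
    [[0.2,-2,-0.5,0,0,-0.01],[0.5,-5.5,-1.2,0,0,-0.02],[0.8,-9,-1.7,0,0,-0.03],[1.1,-12.5,-1.7,0,0,-0.04],[1.4,-16,-1.7,0,0,-0.05],[1.7,-19.5,-1.7,0,0,-0.06],[2,-23,-1.7,0,0,-0.07],[2.3,-26.5,-1.7,0,0,-0.08],[2.6,-30,-1.7,0,0,-0.09],[2.9,-33.5,-1.7,0,0,-0.1],[3.2,-37,-1.7,0,0,-0.11],[3.5,-40,-1.7,0,0,-0.12],[3.7,-42.3,-1.7,0,0,-0.127],[3.7,-43.1,-1.7,0,0,-0.13],[3.7,-43.1,-1.7,0,0,-0.13],[3.7,-43.1,-1.7,0,0,-0.13],[3.7,-43.1,-1.7,0,0,-0.13]]
  ]
}}

```text
time: 9.93
ee_pos: [0.5188, 0.3079, 0.2167]
eef_rot: [0.998, 0.064, -0.0, 0.001]
ft_force: [0.5, -0.3, -0.8]
width: 0.087
grip_force: 0.0
```

```bash
python3 - <<'E'
from h import *;from bench import r
s=r.read_state();print(s["time"],s["ee_pos"],s["eef_rot"])
im,p=shot(r,"w_tong");print("tongue",plate(im,p,(.5438,.3207),7.5))
u=proj([[.5438,.3207,.072]],p)[0];print(u)
x,y=u.astype(int);x0,y0=x-100,max(0,y-110);print(x0,y0);cv2.imwrite("pics/c3.png",cv2.resize(im[y0:y0+200,x0:x0+200,::-1],(600,600*min(200,384-y0)//200),interpolation=cv2.INTER_CUBIC))
E
```

```text
9.9333 [0.51875026 0.30793355 0.21673636] [ 9.97956520e-01  6.38917869e-02 -3.51981068e-04  7.07605722e-04]
tongue (array([544.35846, 320.85342], dtype=float32), [np.float32(100.635765), np.float32(153.12878)], np.float32(7.2733955))
[247.570898   154.30802943]
147 44
```

View pics/c3.png

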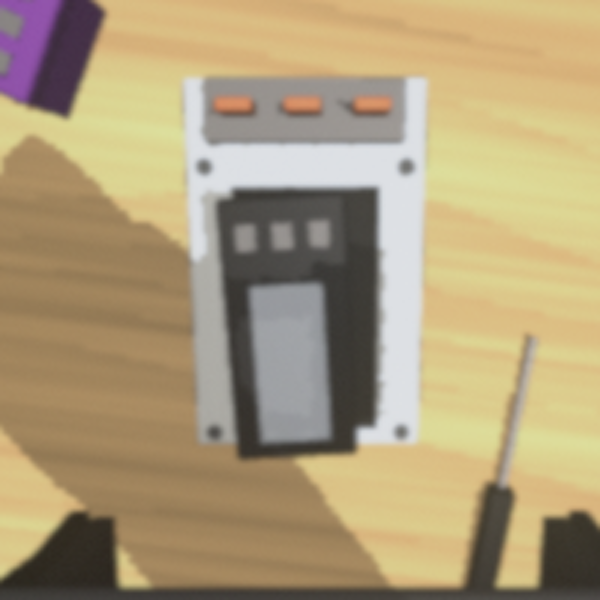

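The crop shows the meter's top face with corners at about (217,200), (342,197), (356,452) and (238,458). It is slightly turned and sits left of the inset's centre.

```bash
python3 - <<'E'
from h import *;from bench import r;import pickle
p=pickle.load(open("pics/w_tong.pkl","rb"))
c=np.array([(217,200),(342,197),(356,452),(238,458)])/3+[147-.33,44-.33]
q=cast(c,p,.072)*1000;print(q.round(1),q.mean(0))
print([np.linalg.norm(q[i]-q[i-1]).round(1) for i in range(4)])
f=lambda d:np.degrees(np.arctan2(d[1],d[0]));yaw=[f(q[0]-q[3]),f(q[1]-q[2])];print(yaw, f(q[0]-q[1])-90)
print(move(r.read_state(),[*q.mean(0)/1000,.10],np.mean(yaw)))
E
```

```text
[[585.6 355.7]
 [592.1 312.7]
 [501.5 295.5]
 [493.5 339.2]] [543.20140849 325.77659583]
[np.float64(93.6), np.float64(43.4), np.float64(92.3), np.float64(44.4)]
[np.float64(10.157079233225996), np.float64(10.770648260343366)] 8.592885748387019
([2.64, -1.48, 11.71], [0.001, 0.0, -0.055])
```

Emit:
{"api": "carry_out", "payload": {
  "steps": [
    [[0.6,-0.4,1,0,0,-0.015],[1.4,-0.8,3,0,0,-0.03],[2.1,-1.2,5.5,0,0,-0.045],[2.6,-1.5,8,0,0,-0.05],[2.6,-1.5,10,0,0,-0.05],[2.6,-1.5,11.3,0,0,-0.05],[2.6,-1.5,11.7,0,0,-0.05],[2.6,-1.5,11.7,0,0,-0.05],[2.6,-1.5,11.7,0,0,-0.05]]
  ]
}}

```text
time: 10.73
ee_pos: [0.5428, 0.3282, 0.1015]
eef_rot: [0.996, 0.09, 0.001, -0.0]
ft_force: [-0.1, -0.1, -0.2]
width: 0.0869
grip_force: 0.0
```

```bash
python3 - <<'E'
from h import *;from bench import r
print(move(r.read_state(),[.5432,.3258,.03],10))
E
```

```text
([-0.01, 0.24, 7.15], [-0.0, -0.001, 0.005])
```

Emit:
{"api": "carry_out", "payload": {
  "steps": [
    [[0,0.1,0.7,0,0,0],[0,0.2,2,0,0,0],[0,0.2,3.5,0,0,0],[0,0.2,5,0,0,0],[0,0.2,6.2,0,0,0],[0,0.2,6.9,0,0,0],[0,0.2,7.1,0,0,0],[0,0.2,7.1,0,0,0],[0,0.2,7.1,0,0,0]]
  ]
}}

```text
time: 11.48
ee_pos: [0.5428, 0.3264, 0.0299]
eef_rot: [0.996, 0.09, 0.0, -0.0]
ft_force: [-0.1, 0.4, -0.1]
width: 0.0869
grip_force: 0.0
```

Emit:
{"api": "carry_out", "payload": {
  "steps": [
    [[0,0,0,0,0,0],[0,0,0,0,0,0],[0,0,0,0,0,0],[0,0,0,0,0,0],[0,0,0,0,0,0],[0,0,0,0,0,0],[0,0,0,0,0,0],[0,0,0,0,0,0],[0,0,0,0,0,0],[0,0,0,0,0,0]]
  ],
  "hand": 1,
  "squeeze": 25
}}

```text
time: 12.32
ee_pos: [0.5427, 0.326, 0.0296]
eef_rot: [0.996, 0.09, 0.0, 0.0]
ft_force: [0.0, -1.0, 0.8]
width: 0.0459
grip_force: 25.0
```

```bash
python3 - <<'E'
from h import *;from bench import r
s=r.read_state();print(s["time"],s["ee_pos"],s["width"],s["grip_force"],s["ft_force"],s["eef_rot"])
print(move(s,[.5031,.1047,.09],5.9))
E
```

```text
12.3167 [0.54266649 0.32601859 0.02957875] 0.045944784428776225 24.99915450811386 [ 0.00687975 -0.98172299  0.81597714] [9.95963757e-01 8.97562514e-02 4.71268645e-05 8.84953994e-05]
([-7.85, 21.07, -6.04], [0.0, -0.0, 0.077])
```

Emit:
{"api": "carry_out", "payload": {
  "steps": [
    [[0,0,-0.5,0,0,0],[0,0,-1.5,0,0,0],[0,0,-3,0,0,0],[0,0,-4.5,0,0,0],[-0.2,0.5,-5.6,0,0,0.002],[-0.6,1.6,-6,0,0,0.006],[-1.3,3.5,-6,0,0,0.013],[-2.2,6,-6,0,0,0.022],[-3.2,8.5,-6,0,0,0.031],[-4.1,11,-6,0,0,0.04],[-5,13.5,-6,0,0,0.049],[-6,16,-6,0,0,0.058],[-6.8,18.3,-6,0,0,0.067],[-7.4,19.9,-6,0,0,0.073],[-7.7,20.8,-6,0,0,0.076],[-7.9,21.1,-6,0,0,0.077],[-7.9,21.1,-6,0,0,0.077],[-7.9,21.1,-6,0,0,0.077],[-7.9,21.1,-6,0,0,0.077]]
  ]
}}

```text
time: 13.9
ee_pos: [0.5026, 0.1058, 0.0897]
eef_rot: [0.999, 0.052, 0.0, -0.0]
ft_force: [-0.0, 0.3, -2.2]
width: 0.0458
grip_force: 25.0
```

```bash
python3 - <<'E'
from h import *;from bench import r
s=r.read_state();print(s["time"],s["ee_pos"],s["width"],s["grip_force"],s["ft_force"],s["eef_rot"])
print(move(s,[.5028,.1047,.0300],5.9))
im,p=shot(r,"w_drum2");cv2.imwrite("pics/w_drum2.png",cv2.resize(im[40:300,110:400,::-1],None,fx=2.2,fy=2.2,interpolation=cv2.INTER_CUBIC))
E
```

```text
13.9 [0.5026024  0.10578029 0.08965073] 0.04578392230162277 24.998983258847147 [-0.03176018  0.32923331 -2.24361554] [ 9.98631197e-01  5.23030772e-02  1.25701665e-04 -3.23526275e-04]
([0.01, 0.11, 5.97], [-0.001, -0.0, 0.002])
```

View pics/w_drum2.png

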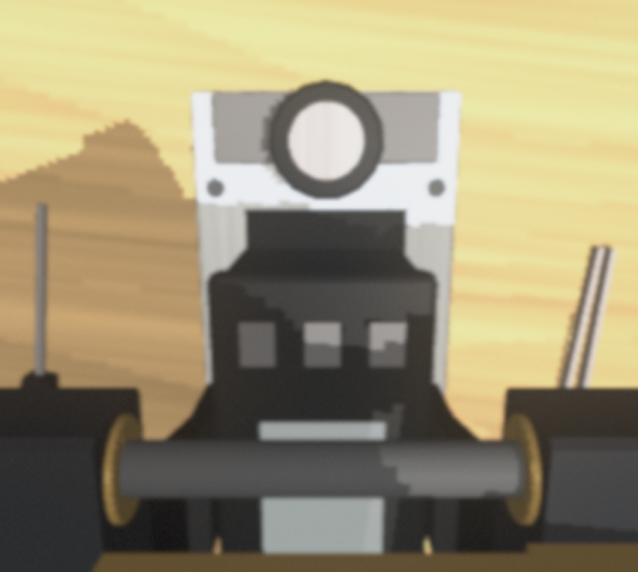

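The meter hangs upright over the drum cradle, with its far top edge at about crop row 270 (columns 211-434). I'll use that edge to get its offset in the grasp, then do the same for the board from its earlier picture.

```bash
python3 - <<'E'
from h import *;import pickle
p=pickle.load(open("pics/w_drum2.pkl","rb"))
a=cast([[110+322/2.2,40+270/2.2]],p,.132)[0];u=np.array([np.cos(np.radians(6)),np.sin(np.radians(6))])
print("meter off",(a-[.5026,.1058])@u*1000-48, (a-[.5026,.1058])@[-u[1],u[0]]*1000)
c=cast(np.array([[110+211/2.2,40+300/2.2],[110+434/2.2,40+300/2.2]]),p,.132);print(np.linalg.norm(c[0]-c[1]))
p=pickle.load(open("pics/w_mat.pkl","rb"));a=cast([[257,165]],p,.006+.016+.084)[0];print("board off",(a[0]-.4815)*1000-43)
E
```

```text
meter off 1.4544320519091372 0.05700155694505899
0.043409108820572605
board off -0.15224014785421502
```

Emit:
{"api": "carry_out", "payload": {
  "steps": [
    [[-0.1,0.1,0.6,0,0,0],[-0.1,0.1,1.8,0,0,0],[-0.1,0.1,3.2,0,0,0],[-0.1,0.1,4.4,0,0,0],[-0.1,0.1,5.3,0,0,0],[-0.1,0.1,5.8,0,0,0],[-0.1,0.1,6,0,0,0],[-0.1,0.1,6,0,0,0],[-0.1,0.1,6,0,0,0]]
  ]
}}

```text
time: 14.7
ee_pos: [0.5019, 0.1035, 0.0295]
eef_rot: [0.999, 0.051, 0.0, -0.0]
ft_force: [-0.4, -0.4, -2.7]
width: 0.046
grip_force: 25.0
```

Emit:
{"api": "carry_out", "payload": {
  "steps": [
    [[0,0,0,0,0,0],[0,0,0,0,0,0],[0,0,0,0,0,0],[0,0,0,0,0,0],[0,0,0,0,0,0],[0,0,0,0,0,0],[0,0,-2,0,0,0],[0,0,-5,0,0,0],[0,0,-8.5,0,0,0],[0,0,-12,0,0,0],[-1,0,-15,0,0,0],[-2,0,-17,0,0,0],[-2.5,0,-18,0,0,0],[-2.5,0,-18,0,0,0],[-2.5,0,-18,0,0,0]]
  ],
  "hand": -1
}}

```text
time: 15.95
ee_pos: [0.4769, 0.1003, 0.2089]
eef_rot: [0.999, 0.051, 0.0, 0.0]
ft_force: [0.0, 0.2, -0.1]
width: 0.0868
grip_force: 0.0
```

```bash
python3 - <<'E'
from h import *;from bench import r
s=r.read_state();print(s["time"],s["ee_pos"],s["width"],s["eef_rot"])
im,p=shot(r,"w_drum3");print(plate(im,p,(.503,.105),6))
u=proj([[.503,.1047,.072]],p)[0];print(u)
x,y=u.astype(int);x0,y0=x-75,max(0,y-100);print(x0,y0);cv2.imwrite("pics/c4.png",cv2.resize(im[y0:y0+150,x0:x0+150,::-1],(600,600),interpolation=cv2.INTER_CUBIC))
print(move(s,[.515,-.325,.21],-11))
E
```

```text
15.95 [0.47691579 0.10030234 0.20894928] 0.08682099720371883 [9.98692098e-01 5.11264755e-02 1.39357617e-04 3.97802494e-04]
(array([503.50955, 104.91569], dtype=float32), [np.float32(100.49966), np.float32(153.71556)], np.float32(5.80112))
[254.77039548 155.50463735]
179 55
([-0.55, 42.7, -0.07], [0.001, -0.0, 0.294])
```

View pics/c4.png

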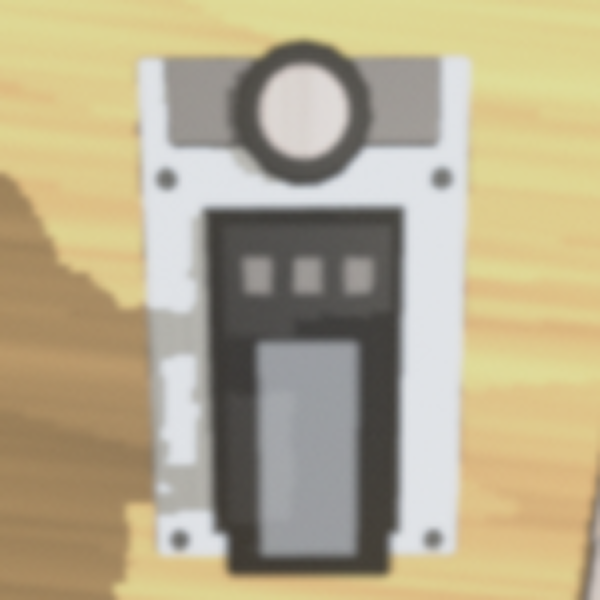

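The meter is upright in the drum cradle and parallel to the inset. The corners of its top are at about (222,222), (393,222), (390,573) and (229,573).

```bash
python3 - <<'E'
from h import *;import pickle
p=pickle.load(open("pics/w_drum3.pkl","rb"))
c=np.array([(222,222),(393,222),(390,573),(229,573)])/4+[179-.375,55-.375]
q=cast(c,p,.072)*1000;m=q.mean(0);f=lambda d:np.degrees(np.arctan2(d[1],d[0]))
print(m,f(q[0]-q[3]),f(q[1]-q[2]),np.linalg.norm(q[0]-q[3]),np.linalg.norm(q[0]-q[1]))
d=m-[503.4,104.8];a=np.radians(5.85);print("off long,lat",d@[np.cos(a),np.sin(a)],d@[-np.sin(a),np.cos(a)])
E
```

```text
[502.8343931  103.63117534] 5.839283209671748 6.381559179492822 93.0311395951708 43.40167508215451
off long,lat -0.6817931187543039 -1.1050884120488058
```

Emit:
{"api": "carry_out", "payload": {
  "steps": [
    [[0,2,0,0,0,0.014],[0,5.5,0,0,0,0.038],[-0.1,9,0,0,0,0.062],[-0.1,12.5,0,0,0,0.086],[-0.2,16,0,0,0,0.11],[-0.2,19.5,0,0,0,0.134],[-0.3,23,0,0,0,0.158],[-0.3,26.5,0,0,0,0.182],[-0.4,30,0,0,0,0.206],[-0.4,33.5,0,0,0,0.23],[-0.5,37,0,0,0,0.255],[-0.5,40,0,0,0,0.275],[-0.5,42,0,0,0,0.29],[-0.5,42.7,0,0,0,0.294],[-0.5,42.7,0,0,0,0.294],[-0.5,42.7,0,0,0,0.294],[-0.5,42.7,0,0,0,0.294]]
  ]
}}

```text
time: 17.42
ee_pos: [0.5161, -0.3225, 0.2089]
eef_rot: [0.996, -0.094, -0.0, -0.001]
ft_force: [-0.1, 0.2, 0.1]
width: 0.0871
grip_force: 0.0
```

```bash
python3 - <<'E'
from h import *;from bench import r
s=r.read_state();print(s["time"],s["ee_pos"],s["eef_rot"])
im,p=shot(r,"w_pin2");print(plate(im,p,(.532,-.3395),-9))
H,S,V=cv2.split(cv2.cvtColor(im,cv2.COLOR_RGB2HSV));u=proj([[.5386,-.3357,.082]],p)[0]
o=((H<16)&(S>140)&(V>120)).astype(np.uint8);print("toggle",rect(o,p,.082,u))
x,y=proj([[.532,-.339,.06]],p)[0].astype(int);x0,y0=x-75,max(0,y-85);print(x0,y0);cv2.imwrite("pics/c5.png",cv2.resize(im[y0:y0+150,x0:x0+150,::-1],(600,600),interpolation=cv2.INTER_CUBIC))
E
```

```text
17.4167 [ 0.51611333 -0.32251191  0.20889697] [ 9.95557393e-01 -9.41543860e-02 -3.82405075e-04 -5.32148398e-04]
(array([ 532.1579, -339.6256], dtype=float32), [np.float32(100.412315), np.float32(154.091)], np.float32(-9.239216))
toggle (array([ 539.6091 , -335.99692], dtype=float32), [np.float32(7.206961), np.float32(41.06284)], np.float32(79.15016))
193 75
```

View pics/c5.png

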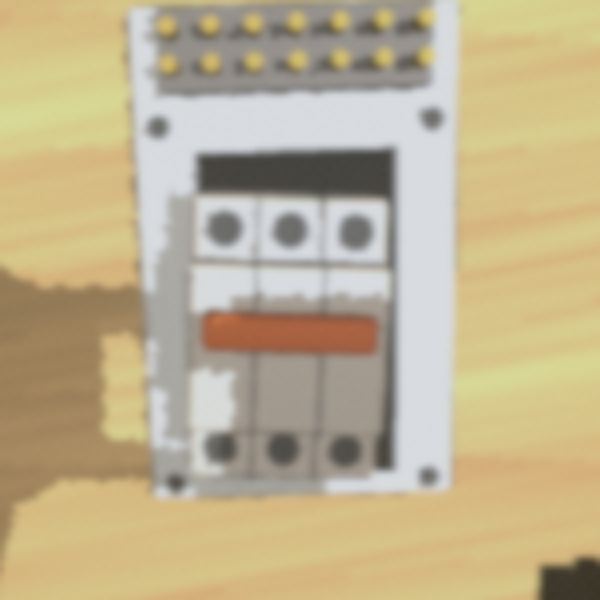

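The breaker's far top edge runs (195,193)-(388,200), the middle block's far edge (192,263)-(391,267), and its near end right corner is at about (370,477). The meter is within about 1 mm of centre.

```bash
python3 - <<'E'
from h import *;import pickle
from bench import r
p=pickle.load(open("pics/w_pin2.pkl","rb"));o=np.array([193-.375,75-.375])
f=lambda d:np.degrees(np.arctan2(d[1],d[0]))
for c,z in (((195,193),(388,200)),.056),(((192,263),(391,267)),.072),(((190,474),(370,477)),.056):
    q=cast(np.array(c)/4+o,p,z)*1000;print(q.round(1).tolist(),q.mean(0),np.linalg.norm(q[0]-q[1]),f(q[0]-q[1])-90)
E
```

```text
[[577.4, -317.7], [565.8, -368.6]] [ 571.58582633 -343.16492017] 52.27685168906032 -12.885263596196566
[[560.5, -314.3], [549.7, -365.0]] [ 555.11546246 -339.64283811] 51.91583711373106 -11.995314302553012
[[500.3, -300.3], [489.6, -351.2]] [ 494.94606252 -325.75662663] 51.96565128950963 -11.832020058017548
```

```bash
python3 - <<'E'
from h import *;from bench import r
print(move(r.read_state(),[.5327,-.3347,.031],-12.2))
E
```

```text
([1.86, 0.89, 17.83], [-0.001, 0.0, 0.024])
```

Emit:
{"api": "carry_out", "payload": {
  "steps": [
    [[0.8,0.4,1,0,0,0.012],[1.5,0.6,3,0,0,0.024],[1.9,0.7,5.5,0,0,0.024],[1.9,0.7,7.8,0,0,0.024],[1.9,0.7,9.3,0,0,0.024],[1.9,0.7,10,0,0,0.024],[1.9,0.7,10,0,0,0.024],[1.9,0.7,10,0,0,0.024]]
  ]
}}

```text
time: 18.13
ee_pos: [0.5335, -0.3345, 0.1104]
eef_rot: [0.994, -0.107, 0.0, 0.0]
ft_force: [-0.5, -0.1, -0.2]
width: 0.087
grip_force: 0.0
```

```bash
python3 - <<'E'
from h import *;from bench import r
print(move(r.read_state(),[.5327,-.3347,.031],-12.2))
E
```

```text
([-0.08, 0.03, 7.94], [0.0, -0.001, -0.001])
```

Emit:
{"api": "carry_out", "payload": {
  "steps": [
    [[-0.1,0,0.7,0,0,0],[-0.1,0,2,0,0,0],[-0.1,0,3.8,0,0,0],[-0.1,0,5.4,0,0,0],[-0.1,0,6.7,0,0,0],[-0.1,0,7.5,0,0,0],[-0.1,0,7.9,0,0,0],[-0.1,0,7.9,0,0,0],[-0.1,0,7.9,0,0,0]]
  ]
}}

```text
time: 18.88
ee_pos: [0.5324, -0.335, 0.031]
eef_rot: [0.994, -0.107, 0.0, 0.0]
ft_force: [-0.1, -0.5, 0.6]
width: 0.0872
grip_force: 0.0
```

Emit:
{"api": "carry_out", "payload": {
  "steps": [
    [[0,0,0,0,0,0],[0,0,0,0,0,0],[0,0,0,0,0,0],[0,0,0,0,0,0],[0,0,0,0,0,0],[0,0,0,0,0,0],[0,0,0,0,0,0],[0,0,0,0,0,0],[0,0,0,0,0,0],[0,0,0,0,0,0]]
  ],
  "hand": 1,
  "squeeze": 28
}}

```text
time: 19.72
ee_pos: [0.5321, -0.3349, 0.0307]
eef_rot: [0.994, -0.107, 0.0, 0.0]
ft_force: [-0.3, -0.1, 1.8]
width: 0.0538
grip_force: 28.0
```

```bash
python3 - <<'E'
from h import *;from bench import r
s=r.read_state();print(s["time"],s["ee_pos"],s["width"],s["grip_force"],s["ft_force"],s["eef_rot"])
print(move(s,[.5440,.3208,.17],7.3))
E
```

```text
19.7167 [ 0.53208291 -0.33487974  0.03068384] 0.053841471686068114 27.999757155776024 [-0.33738603 -0.10265458  1.84876136] [ 9.94216229e-01 -1.07396832e-01  6.29413931e-05  7.81924568e-05]
([-12.84, -64.31, -13.94], [0.0, -0.0, -0.343])
```

Emit:
{"api": "carry_out", "payload": {
  "steps": [
    [[0,0,-0.5,0,0,0],[0,0,-1.5,0,0,0],[0,0,-3,0,0,0],[0,0,-5,0,0,0],[0,0,-7.2,0,0,0],[0,0,-9.4,0,0,0],[0,0,-11.3,0,0,0],[0,0,-12.8,0,0,0],[0,0,-13.7,0,0,0],[0,0,-14,0,0,0]]
  ]
}}

```text
time: 20.55
ee_pos: [0.5326, -0.3351, 0.1726]
eef_rot: [0.994, -0.107, 0.001, 0.001]
ft_force: [-0.3, -1.1, -2.9]
width: 0.0538
grip_force: 28.0
```

Emit:
{"api": "carry_out", "payload": {
  "steps": [
    [[-0.2,-1,0,0,0,-0.005],[-0.5,-2.7,0,0,0,-0.014],[-1.1,-5.5,0,0,0,-0.03],[-1.8,-9,0,0,0,-0.048],[-2.5,-12.7,0,0,0,-0.068],[-3.3,-16.5,0,0,0,-0.088],[-4,-20.3,0,0,0,-0.108],[-4.8,-24.1,0,0,0,-0.129],[-5.6,-28,0,0,0,-0.149],[-6.4,-32,0,0,0,-0.17],[-7.2,-36,0,0,0,-0.192],[-8,-40,0,0,0,-0.213],[-8.8,-44,0,0,0,-0.235],[-9.5,-47.8,0,0,0,-0.255],[-10.3,-51.6,0,0,0,-0.275],[-11,-55.2,0,0,0,-0.295],[-11.7,-58.5,0,0,0,-0.312],[-12.3,-61.4,0,0,0,-0.328],[-12.6,-63.3,0,0,0,-0.338],[-12.8,-64.3,0,0,0,-0.343]]
  ]
}}

```text
time: 22.22
ee_pos: [0.541, 0.3253, 0.1693]
eef_rot: [0.998, 0.067, -0.001, -0.001]
ft_force: [0.1, -0.2, -4.8]
width: 0.0539
grip_force: 28.0
```

Emit:
{"api": "carry_out", "payload": {
  "steps": [
    [[0,0,0.6,0,0,0],[0,0,2,0,0,0],[0,0,4,0,0,0],[0,0,6,0,0,0],[0,0,7.4,0,0,0],[0,0,8,0,0,0],[0,0,8,0,0,0],[0,0,8,0,0,0]]
  ]
}}

```text
time: 22.88
ee_pos: [0.5445, 0.3202, 0.0907]
eef_rot: [0.998, 0.063, 0.0, 0.0]
ft_force: [-0.7, 0.8, -2.1]
width: 0.0536
grip_force: 28.0
```

```bash
python3 - <<'E'
from h import *;from bench import r
s=r.read_state();print(s["time"],s["ee_pos"],s["width"],s["grip_force"],s["ft_force"],s["eef_rot"])
im,p=shot(r,"w_t2")
print(move(s,[.5440,.3208,.031],7.3))
cv2.imwrite("pics/w_t2.png",cv2.resize(im[40:300,110:400,::-1],None,fx=2.2,fy=2.2,interpolation=cv2.INTER_CUBIC))
E
```

```text
22.8833 [0.54453695 0.32020607 0.09071403] 0.0535923094032304 27.99971116706729 [-0.73084419  0.81089232 -2.05714728] [9.97982321e-01 6.34923724e-02 3.89747987e-05 5.94566644e-05]
([-0.05, -0.07, 5.97], [0.0, -0.0, -0.0])
```

View pics/w_t2.png

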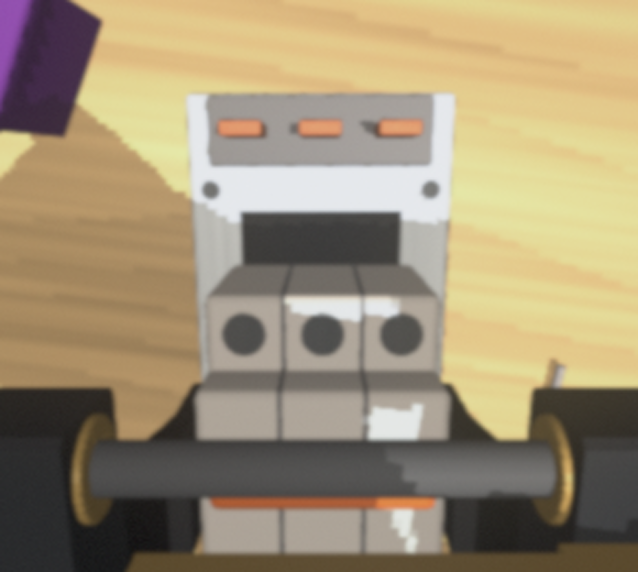

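The breaker is upright and aligned over the tongue cradle, with its far top edge at crop row 296 (columns 208-440). I'll check its offset in the grasp.

```bash
python3 - <<'E'
from h import *;import pickle
p=pickle.load(open("pics/w_t2.pkl","rb"));t=np.array([.54454,.32021]);a=np.radians(7.28);u=np.array([np.cos(a),np.sin(a)]);v=np.array([-u[1],u[0]])
c=cast(np.array([[110+208/2.2,40+297/2.2],[110+440/2.2,40+297/2.2]]),p,.116);m=c.mean(0)
print((m-t)@u*1000-40,(m-t)@v*1000,np.linalg.norm(c[0]-c[1]),plate(np.load("pics/w_t2.npy"),p,(.544,.3208),7.3))
E
```

```text
0.44447633668421815 -0.28526632442534083 0.05161263613546516 (array([541.464  , 316.35098], dtype=float32), [np.float32(113.18612), np.float32(159.79543)], np.float32(7.2200856))
```

Offset is about 0.5 mm, so I'll lower it with x -0.1 and y -0.1.

Emit:
{"api": "carry_out", "payload": {
  "steps": [
    [[-0.1,-0.1,0.6,0,0,0],[-0.1,-0.1,1.8,0,0,0],[-0.1,-0.1,3.2,0,0,0],[-0.1,-0.1,4.4,0,0,0],[-0.1,-0.1,5.3,0,0,0],[-0.1,-0.1,5.8,0,0,0],[-0.1,-0.1,6,0,0,0],[-0.1,-0.1,6,0,0,0],[-0.1,-0.1,6,0,0,0]]
  ]
}}

```text
time: 23.68
ee_pos: [0.5432, 0.3216, 0.0304]
eef_rot: [0.998, 0.064, -0.0, 0.0]
ft_force: [-0.7, -0.4, -1.8]
width: 0.0538
grip_force: 28.0
```

```bash
python3 - <<'E'
from bench import r
s=r.read_state();print(s["time"],s["ee_pos"],s["ft_force"],s["eef_rot"])
E
```

```text
23.6833 [0.54318565 0.32162244 0.03043585] [-0.74246858 -0.36818231 -1.7582534 ] [ 9.97957213e-01  6.38858396e-02 -2.09374618e-05  2.27646854e-05]
```

Emit:
{"api": "carry_out", "payload": {
  "steps": [
    [[0,0,0,0,0,0],[0,0,0,0,0,0],[0,0,0,0,0,0],[0,0,0,0,0,0],[0,0,0,0,0,0],[0,0,0,0,0,0],[0,0,-2,0,0,0],[0,0,-5,0,0,0],[0,0,-8.5,0,0,0],[0,0,-12,0,0,0],[-1,0,-15,0,0,0],[-2,0,-17,0,0,0],[-2.5,0,-18,0,0,0],[-2.5,0,-18,0,0,0],[-2.5,0,-18,0,0,0]]
  ],
  "hand": -1
}}

```text
time: 24.93
ee_pos: [0.5185, 0.318, 0.2098]
eef_rot: [0.998, 0.064, 0.0, 0.0]
ft_force: [-1.2, 0.3, -0.7]
width: 0.0868
grip_force: 0.0
```

```bash
python3 - <<'E'
from h import *;from bench import r
s=r.read_state();print(s["time"],s["ee_pos"],s["width"],s["eef_rot"])
im,p=shot(r,"w_t3");H,S,V=cv2.split(cv2.cvtColor(im,cv2.COLOR_RGB2HSV))
c,sz,a=rect(((H<16)&(S>140)&(V>120)).astype(np.uint8),p,.082,proj([[.548,.321,.082]],p)[0]);print("toggle",c,sz,a)
print(move(s,[.4819,-.1212,.14],0))
E
```

```text
24.9333 [0.51853394 0.31801772 0.2098465 ] 0.08678992824479397 [9.97962534e-01 6.38016285e-02 1.08465545e-04 3.49045579e-04]
toggle [549.9898  322.98123] [np.float32(7.150405), np.float32(41.97318)] -82.74375
([-9.23, 43.09, 7.01], [0.001, -0.0, 0.128])
```

The toggle puts the breaker's centre within about 1.5 mm of the inset's centre, with yaw matching the plate. Next is the board.

Emit:
{"api": "carry_out", "payload": {
  "steps": [
    [[-0.4,2,0.3,0,0,0.006],[-1.2,5.5,1,0,0,0.016],[-1.9,9,1.5,0,0,0.027],[-2.7,12.5,2,0,0,0.037],[-3.4,16,2.6,0,0,0.047],[-4.2,19.5,3.2,0,0,0.058],[-4.9,23,3.7,0,0,0.068],[-5.7,26.5,4.3,0,0,0.079],[-6.4,30,4.9,0,0,0.089],[-7.2,33.5,5.4,0,0,0.1],[-7.9,37,6,0,0,0.11],[-8.6,40,6.5,0,0,0.119],[-9.1,42.3,6.9,0,0,0.126],[-9.2,43.1,7,0,0,0.128],[-9.2,43.1,7,0,0,0.128],[-9.2,43.1,7,0,0,0.128],[-9.2,43.1,7,0,0,0.128]]
  ]
}}

```text
time: 26.4
ee_pos: [0.4823, -0.1192, 0.1402]
eef_rot: [1.0, 0.001, -0.0, -0.0]
ft_force: [0.3, -0.1, -0.3]
width: 0.0871
grip_force: 0.0
```

```bash
python3 - <<'E'
from h import *;from bench import r
s=r.read_state();print(s["time"],s["ee_pos"]);print(move(s,[.4819,-.1212,.0115],0))
E
```

```text
26.4 [ 0.48227694 -0.11915627  0.14017182]
([-0.03, 0.21, 12.87], [-0.001, 0.0, 0.002])
```

Emit:
{"api": "carry_out", "payload": {
  "steps": [
    [[0,0.1,1,0,0,0],[0,0.1,3,0,0,0],[0,0.1,5.5,0,0,0],[0,0.1,8,0,0,0],[0,0.1,10,0,0,0],[0,0.1,11.5,0,0,0],[0,0.1,12.4,0,0,0],[0,0.1,12.8,0,0,0],[0,0.1,12.8,0,0,0],[0,0.1,12.8,0,0,0]]
  ]
}}

```text
time: 27.23
ee_pos: [0.4826, -0.1216, 0.0131]
eef_rot: [1.0, 0.0, 0.0, 0.0]
ft_force: [0.1, 0.8, 0.2]
width: 0.0871
grip_force: 0.0
```

Emit:
{"api": "carry_out", "payload": {
  "steps": [
    [[0,0,0,0,0,0],[0,0,0,0,0,0],[0,0,0,0,0,0],[0,0,0,0,0,0],[0,0,0,0,0,0],[0,0,0,0,0,0],[0,0,0,0,0,0],[0,0,0,0,0,0],[0,0,0,0,0,0],[0,0,0,0,0,0]]
  ],
  "hand": 1,
  "squeeze": 20
}}

```text
time: 28.07
ee_pos: [0.4821, -0.1219, 0.0126]
eef_rot: [1.0, -0.0, 0.0, 0.0]
ft_force: [-0.6, -1.1, 3.2]
width: 0.0516
grip_force: 20.0
```

```bash
python3 - <<'E'
from h import *;from bench import r
s=r.read_state();print(s["time"],s["ee_pos"],s["width"],s["grip_force"]);print(move(s,[.5321,-.3397,.095],-9.1))
E
```

```text
28.0667 [ 0.48214703 -0.12188497  0.01264856] 0.05163024021317697 19.999875049106777
([5.0, 21.78, -8.23], [0.0, -0.0, 0.159])
```

Emit:
{"api": "carry_out", "payload": {
  "steps": [
    [[0,0,-0.5,0,0,0],[0,0,-1.5,0,0,0],[0,0,-3,0,0,0],[0,0,-4.8,0,0,0],[0,0,-6.5,0,0,0],[0.2,0.7,-7.6,0,0,0.005],[0.5,2,-8.2,0,0,0.015],[0.9,4,-8.2,0,0,0.03],[1.5,6.5,-8.2,0,0,0.047],[2.1,9,-8.2,0,0,0.065],[2.6,11.5,-8.2,0,0,0.083],[3.2,14,-8.2,0,0,0.102],[3.8,16.5,-8.2,0,0,0.12],[4.3,18.6,-8.2,0,0,0.136],[4.7,20.3,-8.2,0,0,0.148],[4.9,21.4,-8.2,0,0,0.156],[5,21.8,-8.2,0,0,0.159],[5,21.8,-8.2,0,0,0.159],[5,21.8,-8.2,0,0,0.159],[5,21.8,-8.2,0,0,0.159]]
  ]
}}

```text
time: 29.73
ee_pos: [0.5321, -0.3387, 0.0945]
eef_rot: [0.997, -0.079, -0.0, -0.0]
ft_force: [-0.4, 0.4, -0.0]
width: 0.0519
grip_force: 20.0
```

```bash
python3 - <<'E'
from h import *;from bench import r
s=r.read_state();print(s["time"],s["ee_pos"],s["width"],s["eef_rot"]);print(move(s,[.5321,-.3397,.0166],-9.1))
im,p=shot(r,"w_p3");H,S,V=cv2.split(cv2.cvtColor(im,cv2.COLOR_RGB2HSV))
g=((H>38)&(H<95)&(S>90)&(np.arange(384)[:,None]<225)).astype(np.uint8)
y,x=np.nonzero(g);k=np.abs(x-256)<15;top=y[k].min();u=np.array([np.cos(-.159),np.sin(-.159)]);a=cast([[256,top]],p,s["ee_pos"][2]-.0166+.026)[0]
print(top,"board off",(a-s["ee_pos"][:2])@u*1000-43)
cv2.imwrite("pics/w_p3.png",cv2.resize(im[40:300,110:400,::-1],None,fx=2.2,fy=2.2,interpolation=cv2.INTER_CUBIC))
E
```

```text
29.7333 [ 0.53213761 -0.33870447  0.0944509 ] 0.05193430130529107 [ 9.96892228e-01 -7.87770332e-02 -9.04417032e-05 -2.36675448e-04]
([0.01, 0.1, 7.79], [-0.0, 0.0, 0.001])
163 board off 0.5916185067176656
```

View pics/w_p3.png

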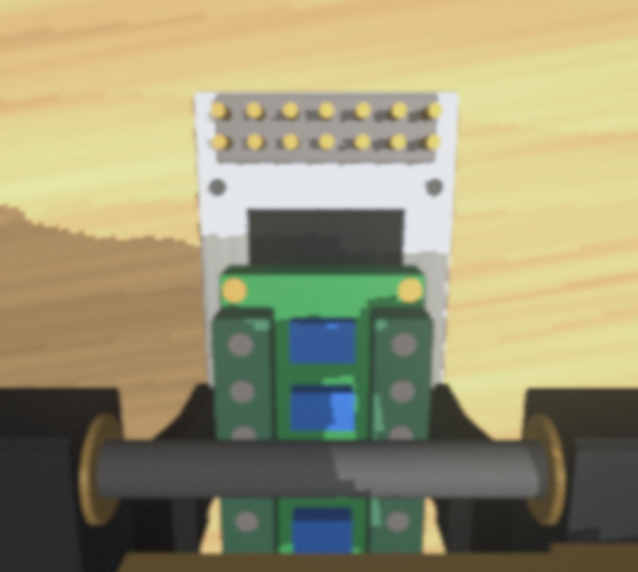

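The board is level and aligned over the pin cradle's inset, with about 0 mm offset in the grasp. I'll lower it.

Emit:
{"api": "carry_out", "payload": {
  "steps": [
    [[0,0.1,1,0,0,0],[0,0.1,2.8,0,0,0],[0,0.1,4.6,0,0,0],[0,0.1,6.1,0,0,0],[0,0.1,7.1,0,0,0],[0,0.1,7.6,0,0,0],[0,0.1,7.8,0,0,0],[0,0.1,7.8,0,0,0],[0,0.1,7.8,0,0,0]]
  ]
}}

```text
time: 30.53
ee_pos: [0.5323, -0.341, 0.017]
eef_rot: [0.997, -0.079, 0.0, 0.0]
ft_force: [0.1, -1.1, -1.6]
width: 0.0518
grip_force: 20.0
```

Emit:
{"api": "carry_out", "payload": {
  "steps": [
    [[0,0,0,0,0,0],[0,0,0,0,0,0],[0,0,0,0,0,0],[0,0,0,0,0,0],[0,0,0,0,0,0],[0,0,0,0,0,0],[0,0,-2,0,0,0],[0,0,-5,0,0,0],[0,0,-8.5,0,0,0],[0,0,-12,0,0,0],[-1,0,-15,0,0,0],[-3,0,-17,0,0,0],[-4.5,0,-18,0,0,0],[-5,0,-18,0,0,0],[-5,0,-18,0,0,0]]
  ],
  "hand": -1
}}

```text
time: 31.78
ee_pos: [0.4818, -0.3333, 0.197]
eef_rot: [0.997, -0.08, 0.0, 0.001]
ft_force: [0.8, -1.1, -0.5]
width: 0.0869
grip_force: 0.0
```

```bash
python3 - <<'E'
from h import *;from bench import r
s=r.read_state();print(s["time"],s["ee_pos"],s["width"],s["ft_force"])
im,p=shot(r,"w_p4");print(plate(im,p,(.532,-.3395),-9))
x,y=proj([[.532,-.339,.03]],p)[0].astype(int);a=cv2.resize(im[max(0,y-80):y+70,x-75:x+75,::-1],(300,300),interpolation=cv2.INTER_CUBIC)
t=r.camera("top")[130:250,120:440,::-1];t=cv2.resize(t,(800,300),interpolation=cv2.INTER_CUBIC)
o=np.zeros((600,800,3),np.uint8);o[:300,:300]=a;o[300:]=t;cv2.imwrite("pics/final.png",o);print(x,y)
E
```

```text
31.7833 [ 0.481801   -0.33334953  0.19699572] 0.08694722743279702 [ 0.8203062  -1.12445451 -0.45567225]
(array([ 532.20245, -339.75708], dtype=float32), [np.float32(100.16619), np.float32(152.74294)], np.float32(-9.202619))
253 130
```

View pics/final.png

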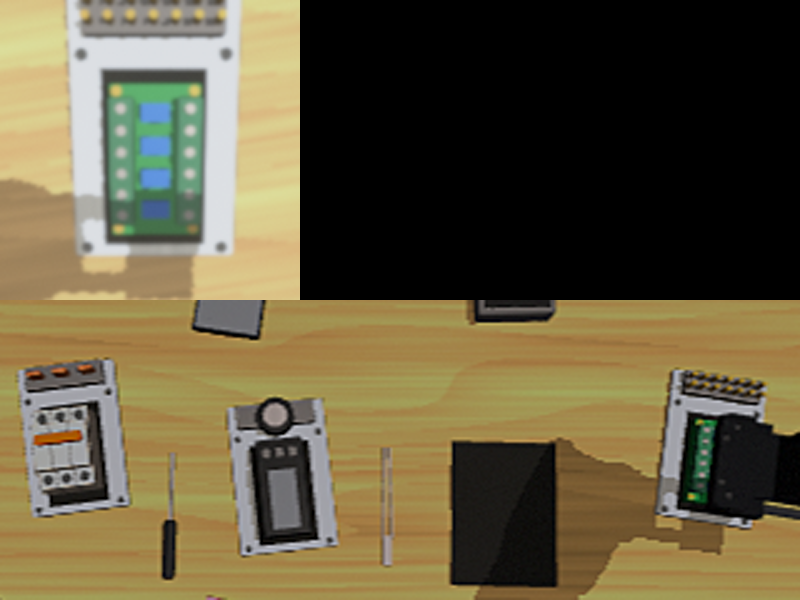

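The final view shows the board centred in the pin inset, the meter in the drum cradle and the breaker in the tongue cradle. The breaker's lean towards the left is parallax from its height. The mat is empty, and the tweezers and screwdriver haven't moved. Handing in.

```bash
python3 -c "
from bench import r
print(r.close_job())"
```

```text
the job is handed in; nothing more can be done
None
```

The swap is done and handed in at about 32 s: breaker in the tongue cradle and meter in the drum cradle, each measured within about 2 mm of centre, and the board in the pin cradle, centred by eye in the last picture; the tweezers and screwdriver were not moved, and the arm never went near the multimeter.

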